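# Loupe check of a chip at the marked focal height

### The job

Slide the board carriage, which has an upright knob, out from under the microscope head until it is fully against its stop; then pick up the handled loupe and hold it level over the board, its lens centred above the large square chip and the middle of its rim at the height shown by the gauge's pointer. Finish while still holding the loupe there, motionless: do not put it down or let go. Do not let the loupe touch the inspection stage or the board, do not shift the gauge's pointer, and leave the other things on the bench where they are.

Things in the scene. Friction and masses are not known exactly. Their poses are not given: they have to be found in the camera images.
- stage: Fixed inspection stage. Origin on the bench, under its black base, which is 20 mm thick and spans x -110 to +145, y -250 to +110 mm. The carriage slides along the stage's +y. A column, 90 x 60 mm, 320 mm high, stands at (0, -215) mm, a thin gauge post (12 mm across, 170 mm high) at (125, 70) mm.
- head (a point): Middle of the lower end of the microscope head's lens nose (56 mm across), 103 mm above the bench, at (0, -90) mm of the stage. The white head above it is 90 x 90 mm, from 125 to 360 mm above the bench.
- carriage (a joint): How far the board carriage has slid out along the stage's +y, in m: 0 = right under the head, 0.16 = against the end stop. It starts between 0 and 0.03, moves against about 2 N of friction and stays where it is left.
- knob (a point): Centre of the carriage's black upright round knob, 22 mm across, reaching from 36 to 74 mm above the bench (this point: 58 mm). It stands on a flat tongue 40 mm wide whose top is 36 mm high. It is 125 mm along the stage's +y from the board's centre.
- chip (a point): Centre of the top of the large square black chip, 30 x 30 x 3 mm, 43 mm above the bench. It moves with the carriage, 135 mm from the knob along the stage's -y, and starts hidden under the head. The green board is 130 x 130 mm; its other components reach at most 50 mm above the bench.
- focal_mark (a point): Tip of the black pointer on the gauge post, at (83, 70) mm of the stage; its arm is level, 4 mm thick, and points to the stage's -x. Its z is the height to which the middle of the loupe's rim (half-way through its thickness) must come, 90 to 130 mm above the bench. A push of 8 N would shift it up or down.
- loupe_grip (a point): Place to grip the loose loupe, which lies flat on the bench: on its straight black handle (100 mm long, 22 wide, 28 high), half-way across and half-way up (14 mm above the bench), 70 mm behind the lens centre, near the centre of mass. x runs along the handle to the lens, z up. The handle spans 35 to 135 mm behind the lens centre. About 170 g.
- lens (a point): Centre of the loupe's lens, half-way through the rim, 14 mm above the loupe's underside, at the same height as the middle of the handle; the rim is 72 mm across and 12 mm thick. Axes as the loupe: x away from the handle, z along the lens axis (up).
- loupe: The loupe as a whole; origin on its underside, below the lens centre, axes as lens.
- eye_cup: Bystander, leave alone: small black watchmaker's eye cup, a round plug 36 mm across and 28 mm high. Origin on its underside.
- screwdriver: Bystander, leave alone: screwdriver lying flat, 170 mm long. Origin on its underside.
- reel: Bystander, leave alone: white component reel lying flat, 100 mm across, 14 mm high. Origin on its underside.
- jar: Bystander, leave alone: amber jar with a cap, 48 mm across, 70 mm high. Origin on its underside.
- tray: Bystander, leave alone: grey divided parts tray, 110 x 160 mm, 25 mm high. Origin on its underside.
- heatsink: Bystander, leave alone: finned aluminium heat sink, 50 x 50 mm, 24 mm high. Origin on its underside.
- mouse: Bystander, leave alone: round black computer mouse, 62 mm across, 33 mm high. Origin on its underside.
There are look-alikes about, which are no part of the job. Several things look just like the loupe: the one meant starts nearest to the robot's base.

How it is judged (in metres and radians):
On the way, in this order (a step that is already met when the one before it is completed fails the run):
1. the carriage is out against its stop, the loupe still on the bench (value of joint carriage above 0.152 m and height (world z) of lens below 0.03 m), for 0.2 s.
2. the loupe is held level at the pointer's height over the chip (angle between lens's own z axis and vertical below 0.12 rad and z of lens in the frame of focal_mark between -0.008 and 0.008 m and horizontal distance between lens and chip below 0.012 m), for 0.3 s.
At the end, for the whole second after the job is handed in: The carriage is within 8 mm of its stop; the loupe is in the fingers and nothing of the stage carries it; its lens centre is within 12 mm, horizontally, of the chip's centre and within 8 mm of the pointer's height; it is tilted less than 0.12 rad and still (under 0.02 m/s) (all of step 2 and value of joint carriage above 0.152 m and linear speed of loupe below 0.02 m/s and contact force between loupe and the fingers above 1 N and contact force between loupe and stage below 0.2 N); the arm keeps its last pose, push and grip.
It fails at once if the loupe knocks against the stage, board, head or gauge (over 1 N) (contact force between loupe and stage above 1 N).
It fails at once if the gauge's pointer is shifted in height by more than 4 mm (distance of focal_mark from where it was at the start of the episode above 0.004 m).
It fails at once if another thing on the bench is moved by more than 20 mm (distance of any of eye_cup, screwdriver, reel, jar, tray, heatsink, mouse from where it was at the start of the episode above 0.02 m).
It also fails if it takes over 54 s, if anything falls off the work surface, if the arm or the gripper's body presses on something with over 40 N, if the wrist force passes 120 N, or if a joint passes its speed limit or range.

### The arm

A 6-joint arm with a two-finger parallel gripper is mounted at the origin on the work surface. World frame = base frame: x ahead of the robot, y to its left, z up, the work surface at z = 0. Lengths are in mm, angles in rad, forces in N, time in s.
With the tool pointing down it reaches from about 300 to 775 mm from the base axis. Payload 14.6 kg.
Tool frame: the origin (TCP) lies on the centre line of the jaws, within the pads' length; the fingertips stand 8 mm ahead of it and the grasp point (between the pads) lies 11 mm behind it; z points along the fingers, y is the direction in which the jaws open and shut (so a half turn about z gives the same grasp; the last joint's range is limited). The gripper opens to 94 mm and grips with 3 to 60 N. Pads are 16 mm wide; open, the fingers measure 119 mm over their backs; the gripper's body (75 mm by 177 mm) begins 78 mm behind the grasp point.
Start: joints at [-1.355, 0.3, 1.521, -0, 1.321, -0.067], TCP at [153.468, -528.145, 213.446] pointing down, gripper open.
Joint ranges: [-3.03, 3.03], [-0.79, 2.21], [0.23, 2.52], [-1.04, 4.18], [0, 3.07], [-2.55, 2.55]. Speed limits (rad/s): [2.22, 2.22, 2.57, 3.14, 3.14, 3.14].

### API

Orientations are given as [roll, pitch, yaw] about the fixed x, y, z axes, in that order (R = Rz(yaw) Ry(pitch) Rx(roll)).
In Python, from cell import read_state, cams, manip gives the robot as it stands.
- The arm moves only by the shell command python3 -m handwheel 'ROWS' [OPENING] [FORCE]. ROWS is JSON, a list of rows, each a list of 4 numbers: the shift along the tool's x, y, z in m, then the turn about the tool's z in degrees. In form: [[dx, dy, dz, turn], ...]. A call has 1 to 5 rows; each row is the pose to reach, as a shift and turn from the pose measured when the call began, along the tool's axes at that moment; what a row does not reach only later rows make up. A row lasts 1/8 s, in which the tool goes at most 62.5 mm and 10.7 degrees, less where a joint would pass 70% of its speed; a pose out of reach is approached as far as the arm can. A call with a gripper value outside its range is refused whole. OPENING is the closure, from 0 (fully open) to 1 (shut), set as the call begins (- or left out, the last holds). The fingers move at their own pace and stop on an object; FORCE is the grip in N (left out, the last holds). Time passes only in rows, so rows that repeat a pose let the fingers close. It gives the time, the measured TCP pose, the force and the opening at its end, in the units of the state.
- read_state(): the state, without advancing time (a new reading comes with each control period).
- cams.camera(name): name is "scene" or "top"; returns the picture (420x560x3 uint8, red, green, blue); there is no depth.
- cams.get_calibration(name): a dict with "vertical_fov" (degrees; the focal length in pixels is half the picture's height over the tangent of half this angle, whatever the lens; pixels are square), "cx", "cy" (the principal point, pixels), "R" (3x3) and "t" (3): a world point X has camera coordinates R X + t. Camera axes: x right, y down, z forward; pixel columns grow to the right and rows downward; lengths in mm; the calibration is good to about 2 mm. A picture is of the moment at which its call begins. get_calibration takes no time and is no camera call.
- manip.sign_off(): hands the job in, once; it reports no verdict.
The state is a dict: "clock": time; "joints": joint angles; "qd": joint speeds; "effort": joint torques, N m; "eef_pos": TCP position; "eef_rot": TCP orientation; "wrist_force": force on the tool from outside, world axes, zero at the start; "moment": the same for the moment, N m; "finger_gap": finger opening in mm.
Only numpy, scipy, OpenCV 4.12 (cv2) and the standard library are available. Lean on these libraries where they do the work, as an engineer would, in place of code of your own. Each camera call takes 0.05 s, during which the arm holds its last target. There are 200 camera calls.

## Working session

There is one attempt and no reset: what is moved stays moved. The work goes in short steps, Python scripts to look and compute and a shell command to move; the robot and the scene stay as the last step left them, time stands still between calls to the robot, and variables do not carry over. Pictures are saved under pics/ and viewed, about 8 in all and at most 12, crops included, and the job is handed in when it is done.

```bash
ls; mkdir -p pics
python3 - <<'E'
from cell import read_state,cams
import cv2,json
for n in("scene","top"):
    cv2.imwrite(f"pics/{n}0.png",cams.camera(n)[:,:,::-1]); c=cams.get_calibration(n); print(n,c)
s=read_state();print(s)
E
```

```text
pics
scene {'vertical_fov': 53.28555396851377, 'cx': 283.7280214086961, 'cy': 212.2839122797226, 'R': array([[-0.88895387,  0.45786877, -0.0108263 ],
       [ 0.25975034,  0.48455543, -0.83530581],
       [-0.3772145 , -0.74536047, -0.54967899]]), 't': array([ 536.9076683 ,  -81.69185899, 1585.83858789])}
top {'vertical_fov': 54.98125952485147, 'cx': 277.2503815276375, 'cy': 205.95971296730522, 'R': array([[ 0.01202055, -0.99991301,  0.00543014],
       [-0.98731128, -0.01272864, -0.15828585],
       [ 0.1583412 , -0.00345855, -0.9873784 ]]), 't': array([   7.09689451,  588.25242411, 1300.35348579])}
{'clock': 0.1, 'joints': array([-1.35459344e+00,  3.00397489e-01,  1.52149846e+00, -1.74985360e-05,
        1.32068327e+00, -6.65915436e-02]), 'qd': array([ 7.69974951e-04, -6.49972423e-04, -4.50232548e-04, -1.22741785e-04,
        8.09779510e-05, -1.01365765e-03]), 'effort': array([ 1.60137799e-03, -5.32643044e+01, -3.53283906e+01,  7.09547242e-02,
        2.34884291e-02, -5.12893621e-05]), 'eef_pos': array([ 153.42320273, -527.94385906,  212.96164976]), 'eef_rot': array([-3.14060715e+00, -4.87361446e-05,  2.82798746e-01]), 'wrist_force': array([-0.200472  ,  0.68194341,  0.25975197]), 'moment': array([-0.02549663, -0.04988742, -0.03300056]), 'finger_gap': 93.96459928057548}
```

View pics/scene0.png

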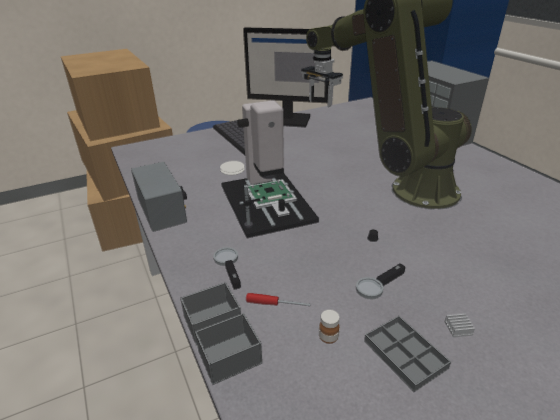

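View pics/top0.png

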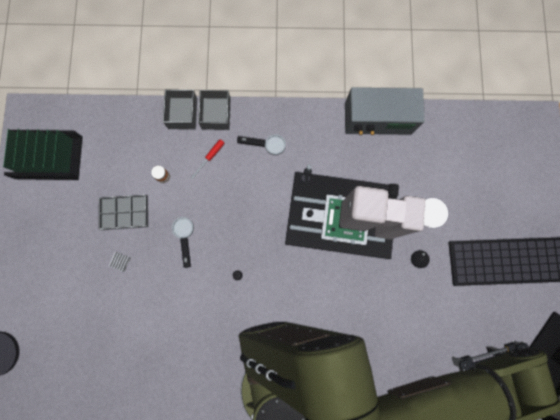

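Two items look like the loupe: top (183,228) / scene (370,288), and top (275,145) / scene (226,257). The first lies nearest the base at about top (260,400), so it fits. The stage is at top (285–395, 172–258), with the knob at about (312,214) and the gauge post at about (307,175). I'll confirm with one enlarged composite.

```bash
cat > h.py <<'E'
import numpy as np,cv2
from cell import cams,read_state
C={n:cams.get_calibration(n) for n in("scene","top")}
def ray(n,u,v):
    c=C[n];f=210/np.tan(np.radians(c["vertical_fov"])/2)
    R=np.array(c["R"]);return -R.T@c["t"],R.T@np.array([(u-c["cx"])/f,(v-c["cy"])/f,1])
def plane(n,u,v,z):
    o,d=ray(n,u,v);return o+d*(z-o[2])/d[2]
def proj(n,X):
    c=C[n];f=210/np.tan(np.radians(c["vertical_fov"])/2)
    p=np.array(c["R"])@X+c["t"];return np.array([c["cx"],c["cy"]])+f*p[:2]/p[2]
def tri(uv1,uv2): # top, scene
    A=[];b=[]
    for n,p in(("top",uv1),("scene",uv2)):
        o,d=ray(n,*p);d/=np.linalg.norm(d);P=np.eye(3)-np.outer(d,d);A.append(P);b.append(P@o)
    A=np.vstack(A);b=np.hstack(b);x=np.linalg.lstsq(A,b,rcond=None)[0];return x,np.linalg.norm(A@x-b)
def crop(img,x0,y0,k,w=400,h=300):
    return cv2.resize(img[y0:y0+h//k,x0:x0+w//k],(w//k*k,h//k*k),interpolation=cv2.INTER_CUBIC)
E
python3 - <<'E'
from h import *
t=cv2.imread("pics/top0.png");s=cv2.imread("pics/scene0.png")
def fit(a):return cv2.copyMakeBorder(a,0,300-a.shape[0],0,400-a.shape[1],0)
g=np.vstack([np.hstack([fit(crop(t,280,165,4)),fit(crop(s,215,165,4))]),np.hstack([fit(crop(t,160,210,4)),fit(crop(s,340,250,4))])])
cv2.imwrite("pics/c1.png",g)
E
```

```text
(no output)
```

View pics/c1.png

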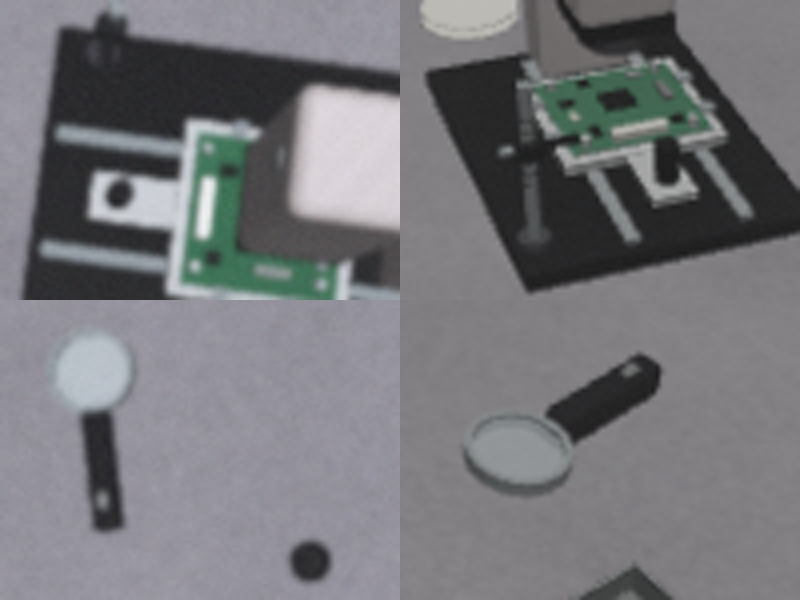

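The crops confirm it: the lower pair shows the near loupe lying flat, rim at top ≈(183.2,227.7), with its handle towards the base. The upper pair shows the knob on its tongue and the pointer arm running from the post towards stage −x. Next I'll measure these.

```bash
cat > m.py <<'E'
from h import *
t=cv2.imread("pics/top0.png");s=cv2.imread("pics/scene0.png")
# loupe masks
def blob(img,x0,y0,x1,y1,lo,hi,chan=2):
    a=img[y0:y1,x0:x1].astype(int).mean(2);m=((a>lo)&(a<hi)).astype(np.uint8)
    n,l,st,c=cv2.connectedComponentsWithStats(m);i=1+np.argmax(st[1:,4]);ys,xs=np.where(l==i)
    return np.c_[xs+x0,ys+y0].astype(float),st[i]
for n,img,b in(("top",t,(170,215,200,272)),("scene",s,(352,258,410,302))):
    p,st=blob(img,*b,0,75);print(n,"handle",p.mean(0),len(p),p.min(0),p.max(0))
    # long axis
    u=np.linalg.svd(p-p.mean(0),full_matrices=False)[2][0];print(" axis",u)
    if n=="top":
        L,_=blob(img,*b,150,256);print(" lens",L.mean(0),len(L), np.median(img[235,172:175].mean(1)))
        c=plane(n,*L.mean(0),14);hc=plane(n,*p.mean(0),20);print(c,hc,np.linalg.norm((c-hc)[:2]),np.degrees(np.arctan2(*(c-hc)[[1,0]])))
    else:
        L,_=blob(img,*b,125,256);print(" lens",L.mean(0),len(L))
f=lambda x,y,ox,oy:((x-1.5)/4+ox,(y-1.5)/4+oy)
print("knob",tri(f(121,187,280,165),f(267,141,215,165)))
for a in (f(62,28,280,165),):print("corner top",plane("top",*a,20))
print("scene corner",plane("scene",*f(130,290,215,165),20),plane("scene",*f(30,70,215,165),20))
# left edge of base in top image by subpixel
g=t.mean(2)
pts=[]
for v in range(178,242,3):
    r=g[v,275:300];k=np.where(r<75)[0]
    if len(k):k=k[0];uu=275+k-1+(r[k-1]-75)/(r[k-1]-r[k]);pts.append(plane("top",uu,v,20))
pts=np.array(pts);d=np.linalg.svd(pts-pts.mean(0))[2][0];print("edge",pts.mean(0),"dir",np.degrees(np.arctan2(d[1],d[0])))
pts=[]
for u in range(312,345,3):
    r=g[160:190,u];k=np.where(r<75)[0]
    if len(k):k=k[0];pts.append(plane("top",u,160+k-1+(r[k-1]-75)/(r[k-1]-r[k]),20))
pts=np.array(pts);d=np.linalg.svd(pts-pts.mean(0))[2][0];print("far edge",pts.mean(0),"dir",np.degrees(np.arctan2(d[1],d[0])))
E
python3 m.py
```

```text
top handle [185.21142857 251.27428571] 175 [181. 238.] [189. 266.]
 axis [0.1286844 0.9916856]
 lens [185.22680412 239.72268041] 970 154.66666666666666
[474.11948837 323.12528778  14.        ] [435.13005403 319.98414255  20.        ] 39.11576131796166 4.606029776217368
scene handle [391.10839161 274.23426573] 286 [377. 264.] [404. 285.]
 axis [-0.86907524  0.49467993]
 lens [379.4509018  279.53206413] 1996
knob (array([566.08044158, -91.46885931,  75.08198086]), np.float64(1.6389658212153633))
corner top [713.29646063 -45.95380082  20.        ]
scene corner [721.97258126 -22.38294828  20.        ] [ 667.85370412 -395.4829808    20.        ]
edge [581.2645165  -27.76649938  20.        ] dir 172.5912657825497
far edge [ 698.99430104 -155.9694658    20.        ] dir -97.33799870343275
```

```bash
cat > loupe.py <<'E'
from h import *
t=cv2.imread("pics/top0.png");s=cv2.imread("pics/scene0.png")
f=lambda x,y,ox,oy:((x-1.5)/4+ox,(y-1.5)/4+oy)
lens=tri(f(93,71,160,210),f(118,152,340,250));print("lens tri",lens)   # rim centre
print("lens plane14 top",plane("top",*f(93,71,160,210),14),"scene",plane("scene",*f(118,152,340,250),16))
a=plane("top",*f(98,114,160,210),28);b=plane("top",*f(108,229,160,210),20);print("handle ends",a,b)
print("label",tri(f(101,199,160,210),f(229,69,340,250)))
a=np.array(b-plane("top",*f(93,71,160,210),14))[:2];print("yaw",np.degrees(np.arctan2(-a[1],-a[0])),np.linalg.norm(a))
m=(t[215:275,170:200].mean(2)<75);ys,xs=np.where(m);c=np.array([xs.mean()+170,ys.mean()+215]);print("handle centre",plane("top",*c,22))
E
python3 loupe.py
python3 - <<'E'
import sys;sys.path.insert(0,'.')
from h import *
# moves: from start to (330,-170,260) then on, in tool axes
s=read_state();p=s["eef_pos"];y=s["eef_rot"][2];tx=np.array([np.cos(y),np.sin(y),0]);ty=np.array([np.sin(y),-np.cos(y),0])
for T in([300,-330,260],[330,-60,260]):
    d=np.array(T)-p;print(T,d@tx,d@ty,-d[2])
E
```

```text
lens tri (array([515.68042516, 333.96585111,  11.54426857]), np.float64(0.6834227827455412))
lens plane14 top [515.7989801  333.09071528  14.        ] scene [518.52977192 337.82665835  16.        ]
handle ends [478.38149647 323.93223621  28.        ] [383.66942412 312.81768225  20.        ]
label (array([408.29367718, 317.55015186,  29.26794383]), np.float64(0.4403215171675513))
yaw 8.723035704908169 133.6757847572594
handle centre [435.0411432  319.54066478  22.        ]
[300, -330, 260] 195.98961493261652 -149.17975625500418 -47.03835024155816
[330, -60, 260] 300.1399260680207 -400.0835479569203 -47.03835024155816
```

```bash
cat > go.py <<'E'
import sys;from h import *
# usage: go.py x y z [yawdeg] -> shift in tool axes + turn
a=list(map(float,sys.argv[1:]));s=read_state();p=s["eef_pos"];r=s["eef_rot"]
from scipy.spatial.transform import Rotation as Ro
R=Ro.from_euler("xyz",r).as_matrix();d=R.T@(np.array(a[:3])-p)/1000
t=((np.degrees(r[2])-a[3]+180)%360-180) if len(a)>3 else 0
print("clk %.2f"%s["clock"],"pos",p.round(1),"rpy",np.degrees(r).round(1),"F",s["wrist_force"].round(1),"gap %.1f"%s["finger_gap"],"j",s["joints"].round(2));print("shift",d.round(4),"turn %.1f"%t)
E
python3 -m handwheel '[[0.036,-0.048,-0.009,0],[0.072,-0.096,-0.018,0],[0.108,-0.144,-0.027,0],[0.144,-0.192,-0.036,0],[0.18,-0.24,-0.045,0]]' 0
python3 go.py 330 -60 250 82.6
```

```text
clock: 0.72
eef_pos: [259.4, -245.4, 258.4]
eef_rot: [-3.141, -0.0, 0.282]
wrist_force: [1.0, -0.8, 0.3]
finger_gap: 93.7
clk 0.72 pos [ 259.4 -245.4  258.4] rpy [-179.9   -0.    16.2] F [ 1.  -0.8  0.3] gap 93.7 j [-0.86 -0.19  1.93  0.    1.4   0.43]
shift [ 0.1194 -0.1584  0.0085] turn -66.4
```

```bash
python3 -m handwheel '[[0.03,-0.04,0.002,-10],[0.06,-0.08,0.004,-20],[0.09,-0.12,0.006,-30],[0.12,-0.158,0.008,-40],[0.12,-0.158,0.008,-50]]' >/dev/null
python3 go.py 567 -91.5 150 82.6
```

```text
clk 1.35 pos [331.1 -57.7 250.3] rpy [-1.799e+02 -1.000e-01  6.680e+01] F [-0.2 -0.4  0.2] gap 93.9 j [-0.28 -0.23  1.99  0.    1.39  0.12]
shift [0.0618 0.2302 0.1001] turn -15.8
```

```bash
python3 -m handwheel '[[0.015,0.055,0,-8],[0.03,0.11,0.02,-15.8],[0.045,0.165,0.05,-15.8],[0.0618,0.23,0.08,-15.8],[0.0618,0.23,0.1,-15.8]]' >/dev/null
python3 -m handwheel '[[0,0,0,0],[0,0,0,0]]' >/dev/null
python3 - <<'E'
from h import *
t=cams.camera("top");s=cams.camera("scene")
cv2.imwrite("pics/t1.png",t[:,:,::-1]);cv2.imwrite("pics/s1.png",s[:,:,::-1])
cv2.imwrite("pics/c2.png",np.hstack([crop(s[:,:,::-1],215,140,5,400,500),crop(t[:,:,::-1],275,150,5,400,500)]))
E
python3 go.py 567 -91.5 55 82.6
```

```text
clk 2.33 pos [568.4 -91.6 149.2] rpy [-1.80e+02 -1.00e-01  8.26e+01] F [-0.2  0.4  0.7] gap 94.2 j [-0.22  0.42  1.52  0.    1.21 -0.1 ]
shift [-0.0002 -0.0014  0.0942] turn 0.0
```

View pics/c2.png

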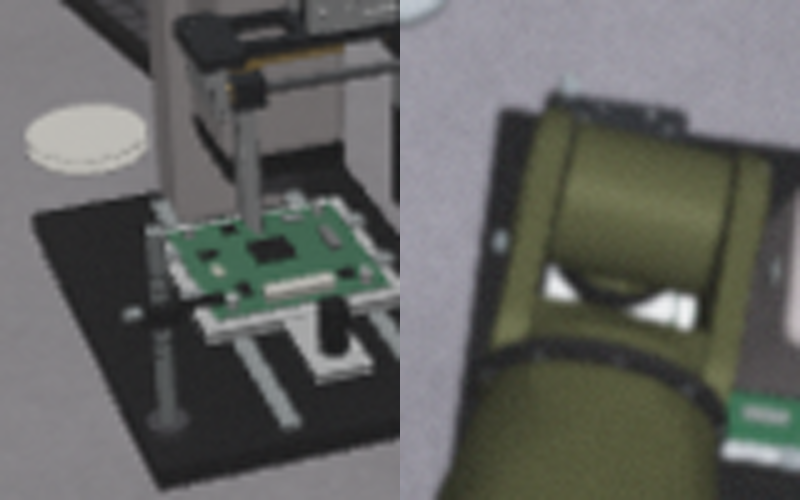

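The view shows the pointer arm at scene ≈(259,199.5), with the tip against the board edge. The knob stands clear between the fingers' approach lines, so I'll descend and grip it.

```bash
python3 -m handwheel '[[0,-0.001,0.03,0],[0,-0.001,0.06,0],[0,-0.001,0.085,0],[0,-0.001,0.094,0],[0,-0.001,0.094,0]]' 0.3 15 
python3 -m handwheel '[[0,0,0,0],[0,0,0,0],[0,0,0,0],[0,0,0,0],[0,0,0,0]]' 1 15 
python3 go.py 587.5 67.2 55
```

```text
clock: 2.95
eef_pos: [567.6, -91.4, 56.0]
eef_rot: [3.141, -0.001, 1.442]
wrist_force: [0.4, 0.4, 1.0]
finger_gap: 66.0
clock: 3.58
eef_pos: [566.2, -91.2, 55.8]
eef_rot: [-3.138, -0.001, 1.442]
wrist_force: [-6.6, 0.2, 7.3]
finger_gap: 21.6
clk 3.58 pos [566.2 -91.2  55.8] rpy [-1.798e+02 -1.000e-01  8.260e+01] F [-6.6  0.2  7.3] gap 21.6 j [-0.22  0.53  1.59  0.    1.02 -0.1 ]
shift [0.1598 0.0008 0.0011] turn 0.0
```

```bash
python3 -m handwheel '[[0.025,-0.001,0,0],[0.05,-0.001,0,0],[0.075,-0.001,0,0],[0.1,-0.001,0,0],[0.12,-0.001,0,0]]'
python3 -m handwheel '[[0.01,0,0,0],[0.02,0,0,0],[0.03,0,0,0],[0.035,0,0,0],[0.04,0,0,0]]'
python3 -m handwheel '[[0.003,0,0,0],[0.005,0,0,0],[0.005,0,0,0]]'
```

```text
clock: 4.2
eef_pos: [581.4, 28.4, 56.0]
eef_rot: [-3.14, -0.001, 1.442]
wrist_force: [7.0, -4.2, -5.0]
finger_gap: 21.6
clock: 4.82
eef_pos: [586.3, 66.0, 55.8]
eef_rot: [-3.139, 0.003, 1.442]
wrist_force: [-1.1, -19.2, -1.8]
finger_gap: 22.1
clock: 5.2
eef_pos: [586.8, 69.4, 55.6]
eef_rot: [-3.138, 0.005, 1.441]
wrist_force: [0.5, -13.3, -1.2]
finger_gap: 21.1
```

```bash
python3 -m handwheel '[[-0.001,0,0,0],[-0.001,0,0,0],[-0.001,0,0,0],[-0.001,0,-0.03,0],[-0.001,0,-0.07,0]]' 0.3
python3 -m handwheel '[[0,0,-0.06,0],[0,0,-0.1,0],[0,0,-0.1,0]]' 0
python3 go.py 446.6 323 150 8.7
```

```text
clock: 5.82
eef_pos: [586.4, 69.0, 125.7]
eef_rot: [-3.136, 0.005, 1.441]
wrist_force: [0.5, -0.4, 0.3]
finger_gap: 64.5
clock: 6.2
eef_pos: [587.9, 69.7, 229.0]
eef_rot: [3.141, 0.004, 1.441]
wrist_force: [0.5, -0.3, -0.4]
finger_gap: 91.6
clk 6.20 pos [587.9  69.7 229. ] rpy [180.    0.2  82.6] F [ 0.5 -0.3 -0.4] gap 91.6 j [ 0.06  0.38  1.37 -0.    1.39  0.19]
shift [ 0.2332 -0.1729  0.0781] turn 73.9
```

```bash
python3 -m handwheel '[[0.045,-0.035,0,10],[0.09,-0.07,0,20],[0.14,-0.105,0,30],[0.185,-0.14,0.01,40],[0.233,-0.173,0.03,50]]' >/dev/null
python3 -m handwheel '[[0,0,0,10],[0,0,0,20],[0,0,0,24],[0,0,0,24]]'
python3 - <<'E'
from h import *
t=cams.camera("top")[:,:,::-1];s=cams.camera("scene")[:,:,::-1]
cv2.imwrite("pics/t2.png",t);cv2.imwrite("pics/s2.png",s)
def fit(a):return cv2.copyMakeBorder(a,0,300-a.shape[0],0,400-a.shape[1],0)
g=np.vstack([np.hstack([fit(crop(t,270,165,5)),fit(crop(s,230,165,5))]),np.hstack([fit(crop(t,150,205,4)),fit(crop(s,340,235,4))])])
cv2.imwrite("pics/c3.png",g)
E
python3 go.py 446.6 323 60 8.7
```

```text
clock: 7.32
eef_pos: [446.9, 320.5, 197.5]
eef_rot: [3.137, 0.003, 0.154]
wrist_force: [0.0, -0.1, 0.3]
finger_gap: 94.1
clk 7.42 pos [447.1 320.5 197.9] rpy [1.798e+02 1.000e-01 8.900e+00] F [-0.1 -0.2 -0.2] gap 94.0 j [ 0.56  0.31  1.54 -0.    1.29  1.97]
shift [ 0.0002 -0.0031  0.1379] turn 0.2
```

View pics/c3.png

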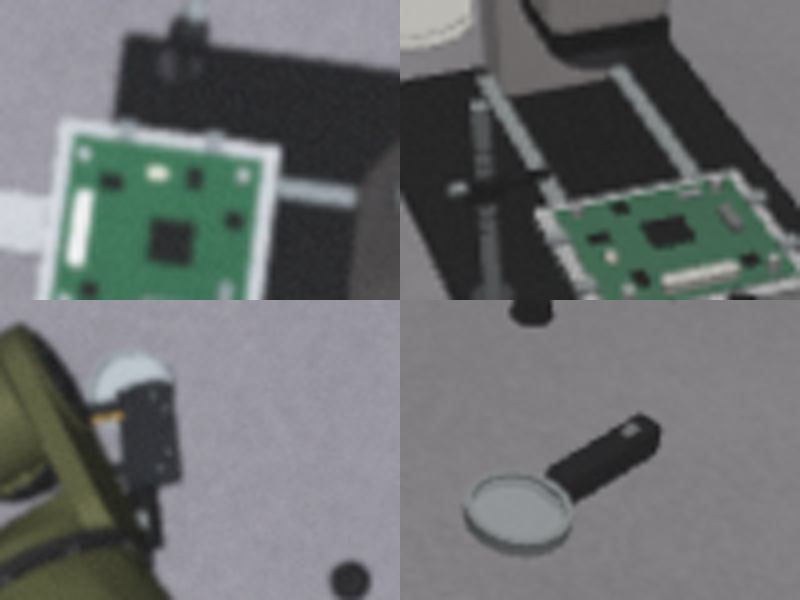

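After the slide, the whole board is clear of the head. The chip is at top ≈(304,213.4) and scene ≈(283.4,211.2), and the pointer tip is at scene ≈(259.3,200.1). The loupe hasn't moved and the hand is above it.

```bash
cat > chip.py <<'E'
from h import *
t=cv2.imread("pics/t2.png");s=cv2.imread("pics/s2.png")
f=lambda x,y,ox,oy:((x-2)/5+ox,(y-2)/5+oy)
ct=f(171,243,270,165);cs=f(268,232,230,165)
c,e=tri(ct,cs);print("chip tri",c,e,"top@43",plane("top",*ct,43),"scene@43",plane("scene",*cs,43))
X=np.array([np.cos(np.radians(-7.35)),np.sin(np.radians(-7.35)),0]);Y=np.array([-X[1],X[0],0])
g=t.mean(2);pts=[]
for u in range(312,345,3):
    r=g[160:190,u];k=np.where(r<75)[0][0];pts.append(plane("top",u,160+k-1+(r[k-1]-75)/(r[k-1]-r[k]),20))
pts=np.array(pts).mean(0);ox=pts@X-145;oy=46.9-110
print("stage O",ox*X+oy*Y,"chip in stage",c@X-ox,c@Y-oy)
tp=f(147,176,230,165)
for name,Q in(("edges",(ox+83)*X+(oy+70)*Y),("chip",c*[1,1,0]+83*X)):
    o,d=ray("scene",*tp);n=np.cross(d,[0,0,1]);n/=np.linalg.norm(n)
    # height where ray passes closest to the vertical line through Q
    A=np.c_[d,[0,0,-1]];k=np.linalg.lstsq(A,Q-o,rcond=None)[0];P=o+d*k[0];print(name,"tip",P,"miss",np.linalg.norm((P-Q)[:2]))
# tip in top candidates: clamp/post top for checking, post top (125,70,170)
print("post top proj top",proj("top",(ox+125)*X+(oy+70)*Y+[0,0,170]),"scene",proj("scene",(ox+125)*X+(oy+70)*Y+[0,0,170]))
print("tip proj in top", [proj("top",(ox+83)*X+(oy+70)*Y+[0,0,z]) for z in(90,110,130)])
E
python3 chip.py
```

```text
chip tri [566.27680312 -75.03862031  39.8227776 ] 0.7160656810895897 top@43 [565.39068933 -74.539964    43.        ] scene@43 [568.83194562 -71.07623806  43.        ]
stage O [ 555.28304522 -135.24875868    0.        ] chip in stage 3.200732061500503 61.121835614945304
edges tip [651.30335132 -78.44780711 107.06294927] miss 5.153497231695691
chip tip [648.30865192 -85.53592352 102.34156719] miss 0.3106467794519945
post top proj top [309.13291582 167.90464729] scene [246.7864601  184.92107097]
tip proj in top [array([305.43988615, 186.49811953]), array([305.90381591, 185.21418762]), array([306.38212074, 183.89047251])]
```

```bash
cat >> chip.py <<'E'
print('----')
O=np.array([557,-134.5,0])
for z in(100,104,108,112):
    q=lambda x,y:((proj("scene",O+x*X+y*Y+[0,0,z])-[230,165])*5+2+[400,0]).round(1)
    print(z,"tip",q(83,70),"arm at post",q(125,70),q(105,70))
s4=s
cv2.imwrite("pics/p.png",np.vstack([cv2.resize(s[178:222,235:275],(800,880)[:1]+(0,) if 0 else (640,704),interpolation=cv2.INTER_CUBIC)[:590]]))
E
python3 chip.py | sed -n '/----/,$p'
python3 -m handwheel '[[0,-0.003,0.04,0],[0,-0.003,0.08,0],[0,-0.003,0.11,0],[0,-0.003,0.11,0]]' 0
python3 go.py 446.6 323 12 8.7
```

```text
----
100 tip [553.6 186.2] arm at post [490.4 198.6] [520.6 192.7]
104 tip [553.3 180.9] arm at post [490.1 193.3] [520.3 187.4]
108 tip [553.  175.6] arm at post [489.7 188. ] [520. 182.]
112 tip [552.8 170.2] arm at post [489.3 182.6] [519.7 176.7]
clock: 7.92
eef_pos: [445.5, 322.4, 86.0]
eef_rot: [3.136, 0.006, 0.157]
wrist_force: [0.7, 0.1, 0.0]
finger_gap: 94.0
clk 7.92 pos [445.5 322.4  86. ] rpy [179.7   0.3   9. ] F [0.7 0.1 0. ] gap 94.0 j [ 0.56  0.44  1.64 -0.    1.06  1.98]
shift [ 0.0017 -0.0009  0.074 ] turn 0.3
```

View pics/p.png

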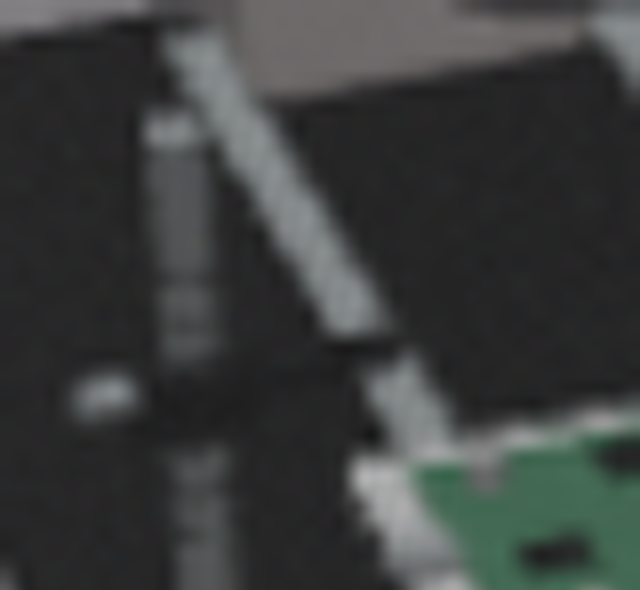

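```bash
python3 -m handwheel '[[0.001,-0.001,0.03,0],[0.001,-0.001,0.055,0],[0.001,-0.001,0.07,0],[0.001,-0.001,0.075,0],[0.001,-0.001,0.075,0]]' 0
python3 -m handwheel '[[0,0,0,0],[0,0,0,0],[0,0,0,0],[0,0,0,0],[0,0,0,0]]' 1 30
python3 -m handwheel '[[0,0,0,0],[0,0,0,0],[0,0,-0.004,0],[0,0,-0.008,0],[0,0,-0.015,0]]'
python3 go.py 446.6 323 12 8.7
```

```text
clock: 8.55
eef_pos: [446.3, 323.3, 11.7]
eef_rot: [3.136, 0.005, 0.157]
wrist_force: [-0.2, -0.4, 0.3]
finger_gap: 94.1
clock: 9.18
eef_pos: [446.3, 323.2, 11.7]
eef_rot: [3.136, 0.005, 0.157]
wrist_force: [0.2, 0.4, -0.1]
finger_gap: 47.5
clock: 9.8
eef_pos: [446.2, 323.3, 26.9]
eef_rot: [3.136, 0.005, 0.157]
wrist_force: [-0.7, 0.1, -1.4]
finger_gap: 21.7
clk 9.80 pos [446.2 323.3  26.9] rpy [179.7   0.3   9. ] F [-0.7  0.1 -1.4] gap 21.7 j [ 0.56  0.53  1.67 -0.    0.95  1.98]
shift [0.0004 0.0002 0.0149] turn 0.3
```

```bash
python3 -m handwheel '[[0,0,-0.04,0],[0,0,-0.08,0],[0,0,-0.11,0],[0,0,-0.14,0],[0,0,-0.14,0]]'
python3 go.py 480 100 165 -15
```

```text
clock: 10.42
eef_pos: [447.5, 324.6, 169.1]
eef_rot: [3.138, 0.002, 0.157]
wrist_force: [0.9, -0.8, -2.7]
finger_gap: 21.5
clk 10.43 pos [447.5 324.6 169.1] rpy [1.798e+02 1.000e-01 9.000e+00] F [ 0.9 -0.8 -2.7] gap 21.5 j [ 0.56  0.35  1.56 -0.    1.23  1.98]
shift [-0.003   0.2269  0.005 ] turn 24.0
```

```bash
python3 -m handwheel '[[0,0.045,0,5],[0,0.09,0,10],[0,0.135,0,15],[-0.002,0.18,0,20],[-0.003,0.225,0,24]]' >/dev/null
python3 -m handwheel '[[0,0,0,0],[0,0,0,0]]' >/dev/null
python3 - <<'E'
from h import *
t=cams.camera("top")[:,:,::-1];s=cams.camera("scene")[:,:,::-1]
cv2.imwrite("pics/t3.png",t);cv2.imwrite("pics/s3.png",s)
cv2.imwrite("pics/c4.png",np.hstack([crop(t,215,150,4,400,500),crop(s,255,130,4,400,500)]))
E
python3 go.py 498.4 -56.4 150 -15
```

```text
clk 11.40 pos [478.9 101.2 168.2] rpy [ 1.797e+02  1.000e-01 -1.510e+01] F [-0.1  0.3 -2.3] gap 22.1 j [ 0.14  0.21  1.74 -0.    1.19  1.97]
shift [0.0599 0.147  0.0188] turn -0.1
```

View pics/c4.png

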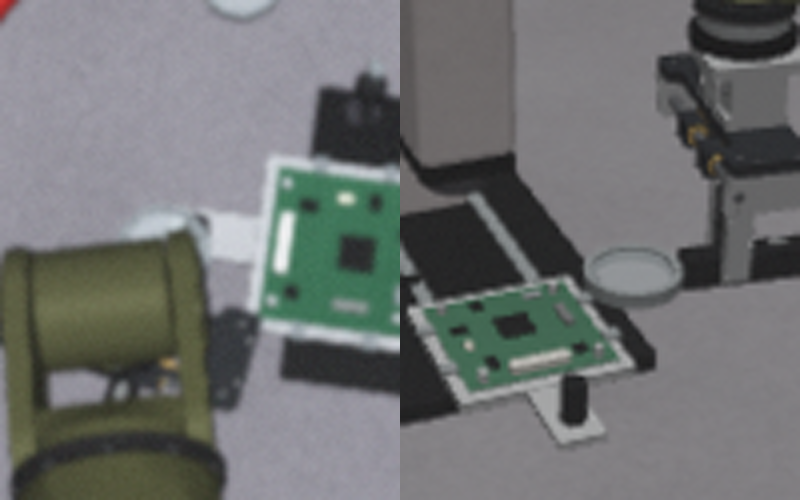

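The loupe is held level, with its rim at scene ≈(312.9,198.6). Next, work out its offset from the TCP.

Run:
```python
from h import *
p=np.array([478.9,101.2]);a=np.radians(-15.1)
uv=np.array([(633-400-1.5)/4+255,(276-1.5)/4+130])
for L in(66,70,74):
    q=p+L*np.array([np.cos(a),np.sin(a)])
    print(L,q,[(z,(proj("scene",np.r_[q,z])-uv).round(1)) for z in(164,168,172,176)])
```

```text
66 [542.62119364  84.00670243] [(164, array([1.9, 1. ])), (168, array([ 2. , -0.1])), (172, array([ 2. , -1.3])), (176, array([ 2.1, -2.5]))]
70 [546.48308416  82.9646844 ] [(164, array([0.6, 1.2])), (168, array([0.7, 0. ])), (172, array([ 0.7, -1.1])), (176, array([ 0.7, -2.3]))]
74 [550.34497469  81.92266636] [(164, array([-0.7,  1.4])), (168, array([-0.7,  0.2])), (172, array([-0.6, -1. ])), (176, array([-0.6, -2.1]))]
```

```bash
python3 -m handwheel '[[0.013,0.035,0,0],[0.026,0.07,0,0],[0.039,0.1,0.005,0],[0.05,0.13,0.012,0],[0.059,0.147,0.018,0]]' >/dev/null
python3 -m handwheel '[[0,0,0.01,0],[0,0,0.02,0],[0,0,0.03,0],[0,0,0.036,0],[0,0,0.036,0]]'
python3 -m handwheel '[[0,0,0,0],[0,0,0,0]]' >/dev/null
python3 - <<'E'
from h import *
t=cams.camera("top")[:,:,::-1];s=cams.camera("scene")[:,:,::-1]
cv2.imwrite("pics/t4.png",t);cv2.imwrite("pics/s4.png",s)
cv2.imwrite("pics/c5.png",np.hstack([crop(t,270,150,5,400,500),crop(s,235,150,5,400,500)]))
E
python3 go.py 498.4 -56.4 111 -15
```

```text
clock: 12.65
eef_pos: [497.4, -56.4, 114.0]
eef_rot: [3.137, 0.003, -0.262]
wrist_force: [0.2, -0.5, -2.1]
finger_gap: 21.7
clk 13.00 pos [497.5 -56.4 114.2] rpy [ 1.797e+02  1.000e-01 -1.500e+01] F [ 0.2 -0.1 -2.2] gap 21.6 j [-0.18  0.3   1.77 -0.01  1.08  1.65]
shift [ 0.0008 -0.0003  0.0032] turn -0.0
```

View pics/c5.png

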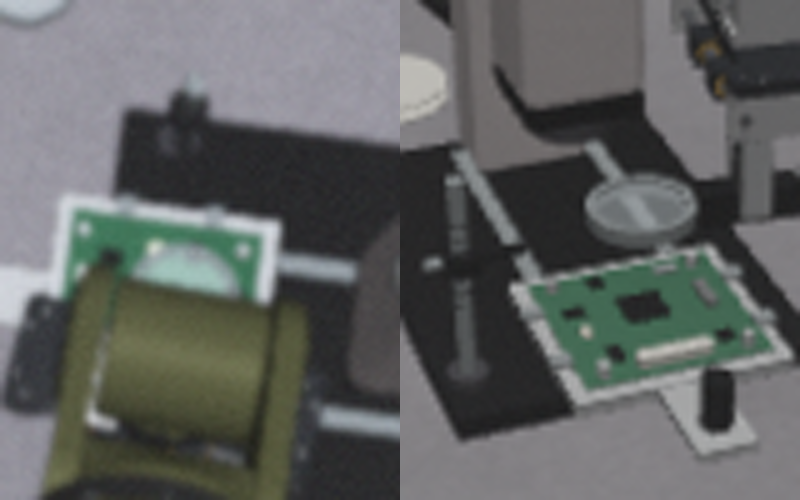

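The rim shows at scene ≈(282.8,191.6). In the top view its upper arc peaks at ≈(307,198.2), with edges at u ≈ 296 to 318.

Run:
```python
from h import *
from scipy.optimize import least_squares
sc=np.array([(241-2)/5+235,(210-2)/5+150])
def res(P):
    top=proj("top",P);arc=proj("top",P+[36*.987,0,0])  # far edge of rim
    return np.r_[proj("scene",P)-sc, top[0]-((187.5-2)/5+270), arc[1]-((243-2)/5+150)]
r=least_squares(res,[566,-74,114]);print("lens",r.x,r.fun)
# chip with same style and bias
print("pointer apparent: tip/rail crossing")
X=np.array([.9918,-.1279,0]);Y=np.array([.1279,.9918,0])
# arm pts in this scene crop: at rail (510,251), post (458,265)
chip=np.array([566.3,-75,0])
for (x,y),(uu,vv) in (((93,10),(510,251)),((83,10),(522,248)),((125,10),(460,263))):
    Q=chip+x*X+y*Y
    uv=np.array([(uu-400-2)/5+235,(vv-2)/5+150])
    print([(z,(proj("scene",Q+[0,0,z])-uv).round(2)) for z in(104,108,112,116)])
```

```text
lens [566.84849058 -79.23016279 113.836773  ] [-0.44959004 -0.09453462 -0.24413397  0.37290788]
pointer apparent: tip/rail crossing
[(104, array([0.2 , 1.69])), (108, array([0.15, 0.63])), (112, array([ 0.09, -0.44])), (116, array([ 0.03, -1.52]))]
[(104, array([0.8, 1.7])), (108, array([0.74, 0.64])), (112, array([ 0.69, -0.43])), (116, array([ 0.64, -1.5 ]))]
[(104, array([0.54, 1.19])), (108, array([0.47, 0.12])), (112, array([ 0.39, -0.95])), (116, array([ 0.32, -2.03]))]
```

```bash
python3 -m handwheel '[[0,-0.001,0.002,0],[0,-0.002,0.004,0],[0,-0.002,0.004,0],[0,-0.002,0.004,0],[0,-0.002,0.004,0]]' >/dev/null
python3 -m handwheel '[[0,0,0,0],[0,0,0,0],[0,0,0,0],[0,0,0,0]]'
python3 - <<'E'
from h import *
t=cams.camera("top")[:,:,::-1];s=cams.camera("scene")[:,:,::-1]
cv2.imwrite("pics/t5.png",t);cv2.imwrite("pics/s5.png",s)
cv2.imwrite("pics/c6.png",np.hstack([crop(t,285,175,8,400,560),crop(s,240,170,8,400,560)]))
E
python3 go.py 498.4 -54.4 110.5 -15
```

```text
clock: 14.12
eef_pos: [498.1, -54.5, 110.3]
eef_rot: [3.137, 0.003, -0.262]
wrist_force: [0.8, 0.9, -1.7]
finger_gap: 21.9
clk 14.22 pos [498.  -54.6 110.2] rpy [ 1.797e+02  1.000e-01 -1.500e+01] F [ 0.1 -0.7 -2.1] gap 21.7 j [-0.18  0.31  1.77 -0.01  1.07  1.66]
shift [ 0.0003 -0.0002 -0.0003] turn -0.0
```

View pics/c6.png

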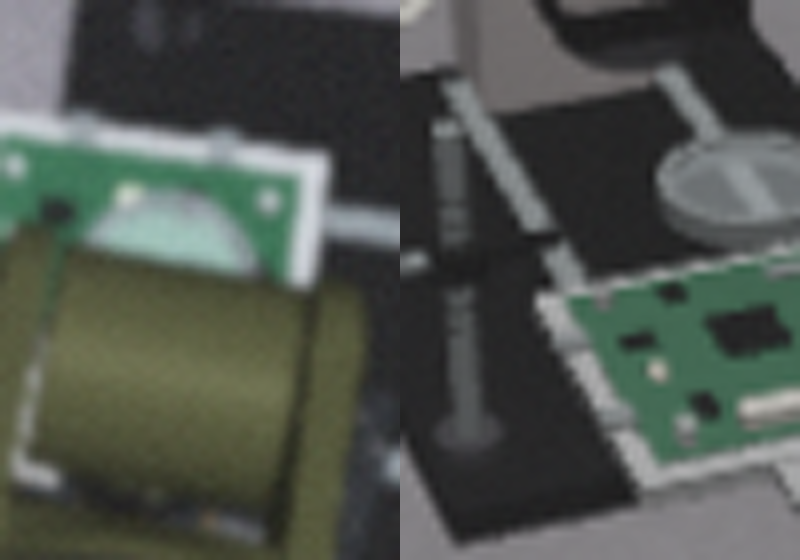

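Run:
```python
from h import *
from scipy.optimize import least_squares
# rim: scene left edge u=(657), mid v=(191); top arc (172,186)
lu=(257-3.5)/8+240; mv=(191-3.5)/8+170; tu=(172-3.5)/8+285; ta=(186-3.5)/8+175
a=np.linspace(0,2*np.pi,90);ring=36*np.c_[np.cos(a),np.sin(a),0*a]
def res(P):
    s=np.array([proj("scene",P+r) for r in ring]);t=np.array([proj("top",P+r) for r in ring])
    return [s[:,0].min()-lu,proj("scene",P)[1]-mv,proj("top",P)[0]-tu,t[:,1].min()-ta]
r=least_squares(res,[566,-74,110],diff_step=1e-3);print(r.x,r.fun)
s=read_state();print(s["clock"],np.abs(s["qd"]).max(),s["wrist_force"])
```

```text
[568.59467372 -76.42348662 108.75935318] [-0.40961997 -0.07951942 -0.21310004  0.34708337]
14.225 0.002006158159056642 [ 0.05421593 -0.74248472 -2.09833444]
```

The lens is within about 3 mm of the chip horizontally and about 1–2 mm of the pointer's height. The arm is still, so I'm handing in.

```bash
python3 -c "
from cell import manip
print(manip.sign_off())"
```

```text
the job is handed in; nothing more can be done
None
```

I slid the carriage out by its knob to the stop, picked up the loupe nearest the base, and handed in at about 14 s while holding it still over the chip.

**Last checks**
- **Carriage:** at the end of the slide the stop pushed back with 13–19 N. The chip then measured 61 mm along the stage's y, where about 60 mm is expected at full travel.
- **Lens:** the last measurement put it at (568.6, −76.4, 108.8) mm. The chip measured (566.3, −75.0) mm and the pointer about 109–110.5 mm high, so the lens is about 3 mm off horizontally and 1–2 mm off in height.
- **Grip:** the finger opening was 21.7 mm on the 22 mm handle. The loupe looked level, and joint speeds were about 0.002 rad/s.

**Disagreements**
- **Camera heights:** triangulated heights came out 2–3 mm low against the sizes given: chip 39.8 against 43 mm, lens on the bench 11.5 against 14 mm. I therefore set the final height by comparing the rim with the pointer in the same camera.
- **Lens position:** before a 2 mm correction, the cameras put the lens about 4 mm further towards −y than the arm's own geometry did.
- **Grasp:** the fingers were still closing when the lift began. The later pictures showed the loupe held as planned.
- **Bystanders:** I did not measure them again at the end.

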